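# Photograph a flood-damaged tin: slide it onto the mark, raise the camera mast and hold it

## Task

First slide the round red biscuit tin along the counter, without lifting or tipping it, until it stands inside the yellow ring on the grey photo mat. Then squeeze the two red release plates on the camera mast's grip, pull the mast straight up past its first stop to its second stop (all the way up), and finish while still holding it there by the squeezed grip, since it sinks when let go. Leave the jar, the can and the tea box where they are.

Things in the scene. Friction and masses are not known exactly. Their poses are not given: they have to be found in the camera images.
- tin_center (a point): centre (half-way up) of the loose round biscuit tin, red with a yellow lid: 120 mm in diameter (too wide to grip), 55 mm high, 0.25 to 0.5 kg; stands on the counter
- spot (a point): centre of the yellow ring (outer diameter 160 mm, inner 146 mm) on the flat 200 mm square grey mat, at counter level; the mat is too thin to be felt. It lies 240 mm from the mast's axis, on the side the camera looks to; mat and stand are fixed to the counter together, their place and yaw vary
- grip (a point): centre of the mast's grip, on the mast's axis: 175 mm above the counter with the mast down, 285 mm at the second stop. z up; -y points level to the yellow ring; the two red plates face +x and -x, each 30 mm wide along y, 44 mm high. Over the plates: 38 mm free, 26 mm squeezed. The grip reaches 26 mm above and below this point; all is free above it
- release (a joint): squeeze of the red plates, m, each plate: 0 free, 0.006 fully in (both go in together against a spring, 5 to 10 N). Beyond about 0.003 the catch is out. When not squeezed, the catch locks the mast at the bottom (0) and at the first stop (0.055)
- mast (a joint): how far the mast is pulled up, m: 0 down; 0.055 first stop (catches only if the plates are not squeezed; a yellow band shows above the collar); 0.110 second stop, the rigid end of travel (a red band shows above the collar). No catch there: let go, the mast (0.54 kg, little friction) sinks back to the first stop
- jar: small green glass jar with a red cap, 66 mm in diameter, 90 mm high, loose, origin under its centre; to be left alone
- can: blue-labelled can, 72 mm in diameter, 100 mm high, loose, origin under its centre; to be left alone
- tea_box: green and yellow tea box, 50 x 75 mm, 110 mm high, loose, origin under its centre; to be left alone
- stand: the fixed camera stand, origin on the counter under the mast's axis, axes as grip: foot 110 mm in diameter, tube with a 42 mm thick collar, collar top 125 mm above the counter. The mast slides up out of it. The camera (98 mm along x) sits on a bracket on the mast's -y side, 70 to 140 mm from the axis, its top about 20 mm above grip, and rises with it
- release_b: the red squeeze plate on the -x side of the grip (8 mm thick; its twin is on the +x side); origin at its centre
- tin: the same tin; origin under its centre
There are look-alikes about, which are no part of the job. Of the things like the tin, leave any that is black; of the rest the larger one is meant.

How it is judged:
On the way, in this order (a step that is already met when the one before it is completed fails the run):
1. the tin stands inside the ring while the mast is still down (horizontal distance between tin_center and spot below 0.022 m and linear speed of tin below 0.02 m/s and value of joint mast below 0.01 m), for 0.2 s.
2. the red plates are squeezed in by the fingers with the mast down (value of joint release above 0.003 m and value of joint mast below 0.01 m and contact force between the fingers and release_b above 1 N).
3. the mast is at its second stop (value of joint mast above 0.104 m), for 0.2 s.
At the end, for the whole second after the job is handed in: the mast is up within 6 mm of its second stop and still, held by the fingers on the red plates of its grip (more than 2 N), and the tin stands upright on the counter with its centre within 22 mm of the ring's centre, at rest (value of joint mast above 0.104 m and velocity of joint mast between -0.01 and 0.01 m/s and contact force between the fingers and release_b above 2 N and horizontal distance between tin_center and spot below 0.022 m and height (world z) of tin_center below 0.033 m and angle between tin_center's own z axis and vertical below 0.1 rad and linear speed of tin below 0.02 m/s); the arm keeps its last pose, push and grip.
It fails at once if the tin is lifted off the counter (height (world z) of tin_center above 0.045 m).
It fails at once if the tin is tipped (angle between tin_center's own z axis and vertical above 0.25 rad).
It fails at once if the jar is disturbed (distance of jar from where it was at the start of the episode above 0.03 m).
It fails at once if the can is disturbed (distance of can from where it was at the start of the episode above 0.03 m).
It fails at once if the tea box is disturbed (distance of tea_box from where it was at the start of the episode above 0.03 m).
It also fails if it takes over 53 s, if anything falls off the work surface, if the arm or the gripper's body presses on something with over 40 N, if the wrist force passes 120 N, or if a joint passes its speed limit or range.

## Robot

A 6-joint arm with a two-finger parallel gripper is mounted at the origin on the work surface. World frame = base frame: x ahead of the robot, y to its left, z up, the work surface at z = 0. Lengths are in m, angles in rad, forces in N, time in s.
With the tool pointing down it reaches from about 0.325 to 0.875 m from the base axis. Payload 4.4 kg.
Tool frame: the origin (TCP) lies between the finger pads; the fingertips stand 22 mm ahead of it and the grasp point (between the pads) lies 3 mm ahead of it (env.nose_length is the distance from the TCP to the fingertips, in m); z points along the fingers, y is the direction in which the jaws open and shut (so a half turn about z gives the same grasp; the last joint's range is limited). The gripper opens to 85 mm and grips with 20 to 120 N. Pads are 22 mm wide; open, the fingers measure 114 mm over their backs; the gripper's body (76 mm by 85 mm) begins 54 mm behind the grasp point. The pads swing forward as they close: fully open they stand 13 mm farther back than shut.
Start: joints at [-1.288, 0.207, 1.542, -0, 1.393, -0.15], TCP at [0.241, -0.522, 0.229] pointing down, gripper open.
Joint ranges: [-2.73, 2.73], [-0.86, 2.22], [0.23, 2.46], [-1.11, 4.25], [0.08, 2.63], [-2.82, 2.82]. Speed limits (rad/s): [2.79, 2.79, 3.14, 3.14, 3.14, 3.14].

## Interface

Orientations are given as a rotation vector (axis times angle).
In Python, from cell import get_state, vision, hand_in, models, env gives the robot as it stands.
- The arm moves only by the tool step_arm, never from a script. Its argument "increments" is a list of rows, each an object with "jaw": the closure, from 0 (fully open) to 1 (shut); "dp": the shift along the world's x, y, z in mm, a list of three; "rotation": the turn, a rotation vector about the world's x, y, z in degrees, a list of three. In form: [{"jaw": jaw, "dp": [tx, ty, tz], "rotation": [wx, wy, wz]}, ...]. A call has 1 to 10 rows; each row is the pose to reach, as a shift and turn from the pose commanded when the call began; what a row does not reach only later rows make up. A row lasts 1/12 s, in which the tool goes at most 41.7 mm and 7.16 degrees, less where a joint would pass 70% of its speed; a pose out of reach is approached as far as the arm can. A call with a gripper value outside its range is refused whole. The fingers move at their own pace and stop on an object; the grip force is fixed at half the most. Time passes only in rows, so rows that repeat a pose let the fingers close. It gives the time, the measured TCP pose, the force and the opening at its end, in the units of the state.
- get_state(): the state, without advancing time (a new reading comes with each control period).
- vision.snapshot(name): name is "side" or "top"; returns a dict with "color" (480x640x3 uint8, blue, green, red), "depth" (480x640 float32, m along the optical axis (not along the pixel's ray), 0 where there is no reading), "fx", "fy", "cx", "cy" (pixels), "world_from_camera" (4x4, takes a point from camera to world coordinates). Camera axes: x right, y down, z forward; pixel columns grow to the right and rows downward; lengths in m; the calibration is good to about 2 mm. A picture is of the moment at which its call begins.
- hand_in(): hands the job in, once; it reports no verdict.
Trained networks look in the newest picture that a camera, given by its name, has taken for a name from the list of things; names that differ only in an ending like _2 or _b are one class to them, and where a whole thing is asked for, a point or a joint stands for the part that bears it (a point fixed in the world has none). Each returns a list of dicts, best first, with "confidence" (0 to 1); they miss things now and then, are a little off and sometimes report something else, mostly with a low value. They report only what shows in the picture. A call takes as long as a camera call. They do not tell look-alikes from the thing itself.
- models.masks_of(camera, target): "region" (480x640 bool, what is visible of it) and "box" ([left, top, right, bottom] in pixels, round what is visible of it).
The state is a dict: "t": time; "qpos": joint angles; "joint_vel": joint speeds; "tau": joint torques, N m; "eef_pos": TCP position; "orientation": TCP orientation; "contact_force": force on the tool from outside, world axes, zero at the start; "wrist_torque": the same for the moment, N m; "width": finger opening in m.
Only numpy, scipy, OpenCV 4.12 (cv2) and the standard library are available. Lean on these libraries where they do the work, as an engineer would, in place of code of your own. Each camera call takes 0.05 s, during which the arm holds its last target. There are 200 camera calls.

## Working session

There is one attempt and no reset: what is moved stays moved. The work goes in short steps, Python scripts to look and compute and a tool call to move; the robot and the scene stay as the last step left them, time stands still between calls to the robot, and variables do not carry over. Pictures are saved under pics/ and viewed, about 8 in all and at most 12, crops included, and the job is handed in when it is done.

Besides the shell and the picture viewer there is one more tool, called after "Emit:" as name(argument=value, ...), one argument or row to a line, values as JSON. step_arm: Moves the arm, as the interface text tells. Its arguments: {"type":"object","properties":{"increments":{"type":"array"}},"required":["increments"]}

```bash
ls; mkdir -p pics; cat > h.py <<'E'
import numpy as np,cv2
from cell import get_state,vision,hand_in,models,env
def pts(s,mask=None):
    d=s["depth"];v,u=np.nonzero((d>0)&(mask if mask is not None else True))
    z=d[v,u];p=np.c_[(u-s["cx"])/s["fx"]*z,(v-s["cy"])/s["fy"]*z,z]
    T=np.array(s["world_from_camera"]);return p@T[:3,:3].T+T[:3,3],u,v
E
python3 - <<'E'
from h import *
for c in("top","side"):
    s=vision.snapshot(c);cv2.imwrite(f"pics/{c}0.png",s["color"]);np.savez(f"{c}0.npz",**s)
    print(c,np.round(s["world_from_camera"],3).tolist(),s["fx"])
    for n in("tin","spot","grip","release_b","jar","can","tea_box","stand"):
        try:
            for m in models.masks_of(c,n):
                P,u,v=pts(s,m["region"]);q=np.percentile(P,[2,50,98],axis=0) if len(P) else 0
                print(c,n,round(m["confidence"],2),np.round(m["box"]).tolist(),np.round(q,3).tolist())
        except Exception as e: print(c,n,e)
print(get_state())
E
```

```text
pics
top [[0.03, -0.996, 0.079, 0.463], [-1.0, -0.029, 0.012, -0.031], [-0.01, -0.08, -0.997, 1.692], [0.0, 0.0, 0.0, 1.0]] 567.641723871042
top tin 0.93 [390.0, 186.0, 422.0, 220.0] [[0.653, -0.303, 0.002], [0.693, -0.26, 0.04], [0.734, -0.22, 0.049]]
top tin 0.77 [453.0, 216.0, 495.0, 259.0] [[0.551, -0.522, 0.011], [0.604, -0.464, 0.055], [0.659, -0.411, 0.064]]
top tin 0.67 [395.0, 235.0, 434.0, 279.0] [[0.49, -0.344, 0.027], [0.543, -0.288, 0.056], [0.597, -0.233, 0.063]]
top spot 0.96 [220.0, 249.0, 357.0, 325.0] [[0.354, -0.117, -0.006], [0.464, 0.02, 0.003], [0.543, 0.24, 0.196]]
top grip 0.64 [223.0, 258.0, 284.0, 298.0] [[0.428, 0.082, 0.147], [0.478, 0.122, 0.181], [0.515, 0.223, 0.203]]
top release_b 0.57 [222.0, 271.0, 235.0, 276.0] [[0.469, 0.203, 0.128], [0.474, 0.215, 0.197], [0.479, 0.232, 0.205]]
top release_b 0.54 [228.0, 265.0, 229.0, 264.0] [[0.506, 0.213, 0.196], [0.506, 0.215, 0.198], [0.506, 0.216, 0.2]]
top jar 0.62 [345.0, 168.0, 368.0, 192.0] [[0.735, -0.144, 0.008], [0.758, -0.115, 0.088], [0.791, -0.087, 0.098]]
top can 0.71 [259.0, 171.0, 287.0, 200.0] [
[... 1780 characters left out ...]
464, 0.009, 0.001], [0.54, 0.226, 0.191]]
{'t': 0.9, 'qpos': array([-1.28845972e+00,  2.06569110e-01,  1.54149384e+00, -4.20158535e-06,
        1.39345418e+00, -1.50507950e-01]), 'joint_vel': array([-0.0006825 , -0.00193627, -0.00134124,  0.00205576,  0.00052236,
       -0.00044924]), 'tau': array([ 3.36179828e-04, -3.83036470e+01, -2.91973042e+01, -2.23299589e-04,
        7.34004298e-04,  5.44031295e-06]), 'eef_pos': array([ 0.24117673, -0.52199889,  0.22870216]), 'orientation': array([3.06823136e+00, 6.74600279e-01, 1.33106988e-06]), 'contact_force': array([ 0.16370287,  0.75190858, -0.29105206]), 'wrist_torque': array([ 0.03300406, -0.00943959,  0.02291471]), 'width': 0.08555302014316256}
```

View crops.

```bash
python3 - <<'E'
from h import *
t=cv2.imread("pics/top0.png")[140:350,120:520];s=cv2.imread("pics/side0.png")[100:480,180:450]
cv2.imwrite("pics/tc.png",cv2.resize(t,None,fx=2,fy=2)); cv2.imwrite("pics/sc.png",cv2.resize(s,None,fx=1.5,fy=1.5))
# ring: yellow pixels near the floor
for c in("top","side"):
    S=dict(np.load(f"{c}0.npz"));hsv=cv2.cvtColor(S["color"],cv2.COLOR_BGR2HSV)
    m=cv2.inRange(hsv,(18,90,90),(38,255,255))>0
    P,u,v=pts(S,m);k=(abs(P[:,2])<.012)&(P[:,1]>-.16)&(P[:,1]<.12)&(abs(P[:,0]-.45)<.15);Q=P[k]
    if len(Q)>10:
        A=np.c_[Q[:,:2],np.ones(len(Q))];x=np.linalg.lstsq(A,(Q[:,:2]**2).sum(1),rcond=None)[0];cc=x[:2]/2
        print(c,"ring",len(Q),cc,np.sqrt(x[2]+cc@cc))
    # tins: lid-height circle
    P,u,v=pts(S)
    for n,x,y,z,r in(("tinA",.604,-.464,.055,.075),("tinB",.543,-.29,.055,.075),("tinC",.692,-.262,.04,.055)):
        k=(np.hypot(P[:,0]-x,P[:,1]-y)<r)&(abs(P[:,2]-z)<.007);Q=P[k]
        (cx,cy),rr=cv2.minEnclosingCircle(Q[:,:2].astype(np.float32));print(c,n,cx,cy,rr,np.median(Q[:,2]),np.median(S["color"][v[k],u[k]],axis=0))
    # grip top
    k=(np.hypot(P[:,0]-.485,P[:,1]-.21)<.05)&(P[:,2]>.185)&(P[:,2]<.215);Q=P[k]
    print(c,"grip",np.round(cv2.minAreaRect((Q[:,:2]*1000).astype(np.float32))[0],1),cv2.minAreaRect((Q[:,:2]*1000).astype(np.float32))[1:],len(Q),np.percentile(Q[:,2],[5,50,95]))
E
```

```text
top ring 490 [ 0.44702348 -0.02206992] 0.07632824796764288
top tinA 0.6061912178993225 -0.4695708751678467 0.062467060983181 0.05571402180598928 [19. 22. 17.]
top tinB 0.54375821352005 -0.29108670353889465 0.061252839863300323 0.05584398037353666 [ 38.  98. 121.]
top tinC 0.693401575088501 -0.2618631422519684 0.04454747959971428 0.04054440749714405 [ 41.   97.5 120.5]
top grip [489.5 215.1] ((34.55274200439453, 37.52525329589844), 80.48059844970703) 144 [0.19069521 0.19916663 0.20519576]
side ring 580 [ 0.44567242 -0.02365507] 0.07643609287162002
side tinA 0.6045257449150085 -0.4732046127319336 0.060938578099012375 0.05535329918735665 [64. 88. 46.]
side tinB 0.5426889657974243 -0.2946029007434845 0.062204234302043915 0.055127999062836275 [ 24. 144. 187.]
side tinC 0.6914045214653015 -0.2663264274597168 0.04536250978708267 0.039988756172389506 [ 32. 142. 179.]
side grip [487.2 209.6] ((34.546539306640625, 38.1193733215332), 78.32882690429688) 167 [0.18601162 0.19545293 0.20085329]
```

View pics/tc.png

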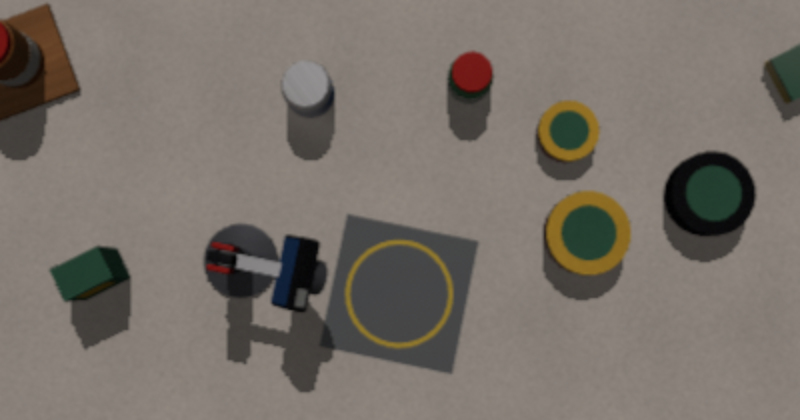

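View pics/sc.png

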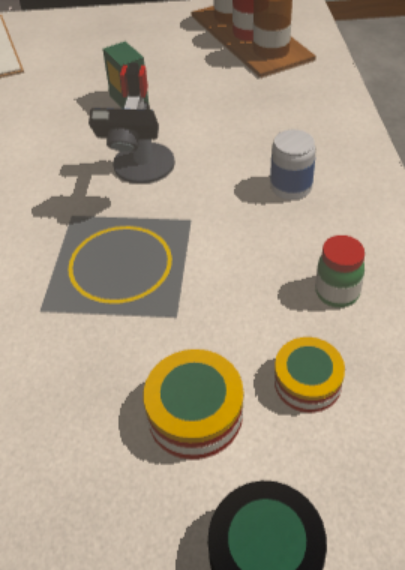

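Candidates in the top crop: large yellow-lid tin at (588,232), small yellow-lid tin at (568,130), black tin at (710,193). The large yellow one is meant: world (0.543, -0.293), r 60, h 55, which the side crop confirms. The ring is at (0.446, -0.023) and the grip at about (0.488, 0.212), 239 mm from the ring, yaw about -10°. I'll push with the open fingers cradling the tin, along (-0.337, 0.941).

Emit:
step_arm(
  increments=[
    {"jaw": 0,"dp": [332,145,-60],"rotation": [0,0,85]},
    {"jaw": 0,"dp": [332,145,-60],"rotation": [0,0,85]},
    {"jaw": 0,"dp": [332,145,-60],"rotation": [0,0,85]},
    {"jaw": 0,"dp": [332,145,-60],"rotation": [0,0,85]},
    {"jaw": 0,"dp": [332,145,-60],"rotation": [0,0,85]},
    {"jaw": 0,"dp": [332,145,-60],"rotation": [0,0,85]},
    {"jaw": 0,"dp": [332,145,-60],"rotation": [0,0,85]},
    {"jaw": 0,"dp": [332,145,-60],"rotation": [0,0,85]},
    {"jaw": 0,"dp": [332,145,-60],"rotation": [0,0,85]},
    {"jaw": 0,"dp": [332,145,-60],"rotation": [0,0,85]},
  ],
)

```text
t: 1.73
eef_pos: [0.5782, -0.3723, 0.1666]
orientation: [-2.078, -2.355, -0.005]
contact_force: [-0.7, 1.0, 0.2]
width: 0.0856
```

```bash
python3 -c "
from h import *
print(env.nose_length);print(get_state())"
```

```text
0.022
{'t': 1.7333, 'qpos': array([-0.69923033,  0.49094112,  1.29540958,  0.00328476,  1.35623382,
       -0.82445285]), 'joint_vel': array([-0.07067387, -0.04086864,  0.04521102, -0.07049593,  0.03221389,
       -1.53279826]), 'tau': array([  0.8172611 , -49.82771873, -29.95618343,   0.15904664,
        -0.18870085,   1.52756497]), 'eef_pos': array([ 0.57818207, -0.37226976,  0.16658026]), 'orientation': array([-2.07820911, -2.35455349, -0.00500103]), 'contact_force': array([-0.66573385,  0.96274327,  0.19163471]), 'wrist_torque': array([ 0.00748902,  0.02278815, -0.03578977]), 'width': 0.08556431573209003}
```

Emit:
step_arm(
  increments=[
    {"jaw": 0,"dp": [0,0,-60],"rotation": [0,0,13]},
    {"jaw": 0,"dp": [0,0,-60],"rotation": [0,0,13]},
    {"jaw": 0,"dp": [0,0,-60],"rotation": [0,0,13]},
    {"jaw": 0,"dp": [0,0,-60],"rotation": [0,0,13]},
  ],
)

```text
t: 2.07
eef_pos: [0.5722, -0.3761, 0.1069]
orientation: [-1.816, -2.559, -0.001]
contact_force: [0.4, 0.1, -0.7]
width: 0.0855
```

Emit:
step_arm(
  increments=[
    {"jaw": 0,"dp": [0,0,-30],"rotation": [0,0,0]},
    {"jaw": 0,"dp": [0,0,-55],"rotation": [0,0,0]},
    {"jaw": 0,"dp": [0,0,-73],"rotation": [0,0,0]},
    {"jaw": 0,"dp": [0,0,-73],"rotation": [0,0,0]},
    {"jaw": 0,"dp": [0,0,-73],"rotation": [0,0,0]},
  ],
)

```text
t: 2.48
eef_pos: [0.5735, -0.3776, 0.0368]
orientation: [1.817, 2.562, -0.0]
contact_force: [-0.5, 0.2, -0.1]
width: 0.0856
```

Emit:
step_arm(
  increments=[
    {"jaw": 0,"dp": [-4,11.3,0],"rotation": [0,0,0]},
    {"jaw": 0,"dp": [-8.1,22.6,0],"rotation": [0,0,0]},
    {"jaw": 0,"dp": [-10.8,30.1,0],"rotation": [0,0,0]},
    {"jaw": 0,"dp": [-13.5,37.6,0],"rotation": [0,0,0]},
    {"jaw": 0,"dp": [-16.9,47.1,0],"rotation": [0,0,0]},
    {"jaw": 0,"dp": [-20.2,56.5,0],"rotation": [0,0,0]},
    {"jaw": 0,"dp": [-23.6,65.9,0],"rotation": [0,0,0]},
    {"jaw": 0,"dp": [-27,75.3,0],"rotation": [0,0,0]},
    {"jaw": 0,"dp": [-30.3,84.7,0],"rotation": [0,0,0]},
    {"jaw": 0,"dp": [-33.7,94.1,0],"rotation": [0,0,0]},
  ],
)

```text
t: 3.32
eef_pos: [0.5423, -0.2856, 0.0394]
orientation: [1.809, 2.557, -0.003]
contact_force: [1.5, -5.1, 6.1]
width: 0.0854
```

Emit:
step_arm(
  increments=[
    {"jaw": 0,"dp": [-4,11.3,0],"rotation": [0,0,0]},
    {"jaw": 0,"dp": [-8.1,22.6,0],"rotation": [0,0,0]},
    {"jaw": 0,"dp": [-12.1,33.9,0],"rotation": [0,0,0]},
    {"jaw": 0,"dp": [-16.2,45.2,0],"rotation": [0,0,0]},
    {"jaw": 0,"dp": [-20.2,56.5,0],"rotation": [0,0,0]},
    {"jaw": 0,"dp": [-24.3,67.8,0],"rotation": [0,0,0]},
    {"jaw": 0,"dp": [-28.3,79,0],"rotation": [0,0,0]},
    {"jaw": 0,"dp": [-32.4,90.3,0],"rotation": [0,0,0]},
    {"jaw": 0,"dp": [-36.4,101.6,0],"rotation": [0,0,0]},
    {"jaw": 0,"dp": [-40.4,112.9,0],"rotation": [0,0,0]},
  ],
)

```text
t: 4.15
eef_pos: [0.4982, -0.1685, 0.0352]
orientation: [-1.814, -2.563, 0.0]
contact_force: [0.3, -0.3, 0.1]
width: 0.0852
```

```bash
cat >> h.py <<'E'
def tin(x,y):
    for c in("top","side"):
        S=vision.snapshot(c);cv2.imwrite(f"pics/{c}_{get_state()['t']:.2f}.png",S["color"]);hsv=cv2.cvtColor(S["color"],cv2.COLOR_BGR2HSV)
        m=cv2.inRange(hsv,(18,120,60),(38,255,255))>0
        P,u,v=pts(S,m);k=(np.hypot(P[:,0]-x,P[:,1]-y)<.085)&(abs(P[:,2]-.055)<.008);Q=P[k,:2]
        x0,y0=x,y
        if len(Q)>20:
            (cx,cy),r=cv2.minEnclosingCircle(Q.astype(np.float32));print(c,len(Q),"circ",cx,cy,r)
        if c=="top":
            for mm in models.masks_of("top","tin"):print(mm["confidence"],mm["box"])
    print(get_state()["eef_pos"],get_state()["t"])
E
python3 -c "
from h import *
tin(.473,-.1)"
```

```text
0.74 [394.8, 241.2, 434.3, 279.7]
0.71 [454.0, 217.0, 497.3, 258.3]
[ 0.49847047 -0.16884265  0.03539922] 4.3
```

```bash
ls pics; python3 - <<'E'
from h import *
import glob
a=cv2.imread(sorted(glob.glob("pics/top_*"))[-1])[140:350,200:520];b=cv2.imread(sorted(glob.glob("pics/side_*"))[-1])[130:480,180:450]
a=cv2.resize(a,(533,350));cv2.imwrite("pics/v1.png",np.hstack([a,b])[:, :800])
E
```

```text
sc.png
side0.png
side_4.30.png
tc.png
top0.png
top_4.20.png
```

View pics/v1.png

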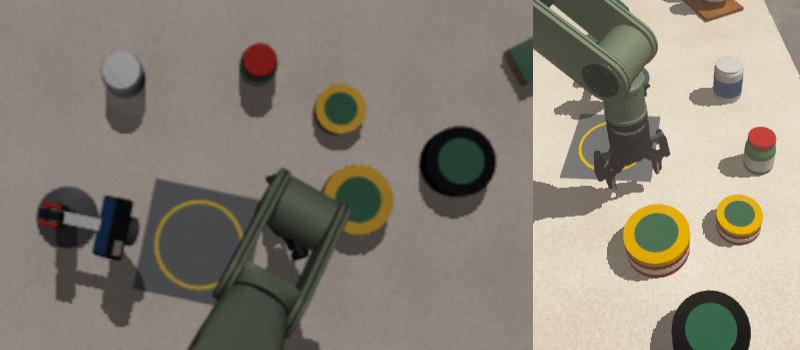

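```bash
python3 - <<'E'
from h import *
tin(.543,-.292)
S=vision.snapshot("side");P,u,v=pts(S)
x,y,_=get_state()["eef_pos"]
k=(np.hypot(P[:,0]-x,P[:,1]-y)<.1)&(P[:,2]>.006)&(P[:,1]>-.24)
Q=P[k];print(len(Q))
for lo in np.arange(0,.2,.01):
    q=Q[(Q[:,2]>lo)&(Q[:,2]<=lo+.01)]
    if len(q):print(round(lo,2),len(q),np.round(q.min(0),3),np.round(q.max(0),3))
E
```

```text
top 605 circ 0.5334023237228394 -0.2940009832382202 0.06056073680520058
0.9 [451.8, 215.0, 497.1, 258.7]
0.71 [395.8, 240.0, 434.4, 280.6]
0.64 [390.2, 188.4, 422.7, 220.4]
side 1942 circ 0.5324421525001526 -0.2973962128162384 0.06129904463887215
[ 0.49959981 -0.17054188  0.0359156 ] 4.45
12825
0.05 41 [ 0.452 -0.24   0.052] [ 0.551 -0.15   0.059]
0.06 58 [ 0.444 -0.198  0.06 ] [ 0.554 -0.146  0.07 ]
0.07 63 [ 0.444 -0.199  0.07 ] [ 0.554 -0.149  0.08 ]
0.08 38 [ 0.448 -0.198  0.08 ] [ 0.552 -0.154  0.09 ]
0.09 71 [ 0.435 -0.207  0.09 ] [ 0.571 -0.156  0.1  ]
0.1 243 [ 0.425 -0.207  0.1  ] [ 0.571 -0.139  0.11 ]
0.11 240 [ 0.427 -0.207  0.11 ] [ 0.571 -0.144  0.12 ]
0.12 175 [ 0.429 -0.207  0.12 ] [ 0.57  -0.149  0.13 ]
0.13 202 [ 0.43  -0.206  0.13 ] [ 0.568 -0.157  0.14 ]
0.14 240 [ 0.431 -0.205  0.14 ] [ 0.567 -0.143  0.15 ]
0.15 272 [ 0.433 -0.206  0.15 ] [ 0.567 -0.14   0.159]
0.16 34 [ 0.463 -0.208  0.16 ] [ 0.53  -0.182  0.17 ]
0.17 149 [ 0.462 -0.21   0.17 ] [ 0.535 -0.179  0.18 ]
0.18 157 [ 0.462 -0.209  0.18 ] [ 0.536 -0.172  0.19 ]
0.19 154 [ 0.462 -0.21   0.19 ] [ 0.535 -0.179  0.2  ]
```

Emit:
step_arm(
  increments=[
    {"jaw": 1,"dp": [0,0,60],"rotation": [0,0,0]},
    {"jaw": 1,"dp": [0,0,60],"rotation": [0,0,0]},
    {"jaw": 1,"dp": [0,0,60],"rotation": [0,0,0]},
    {"jaw": 1,"dp": [0,0,60],"rotation": [0,0,0]},
    {"jaw": 1,"dp": [0,0,60],"rotation": [0,0,0]},
    {"jaw": 1,"dp": [0,0,60],"rotation": [0,0,0]},
    {"jaw": 1,"dp": [0,0,60],"rotation": [0,0,0]},
    {"jaw": 1,"dp": [0,0,60],"rotation": [0,0,0]},
  ],
)

```text
t: 5.17
eef_pos: [0.4982, -0.1696, 0.0944]
orientation: [-1.814, -2.562, 0.0]
contact_force: [-0.4, 0.5, -0.4]
width: 0.0001
```

```bash
cat >> h.py <<'E'
def low():
    S=vision.snapshot("side");P,u,v=pts(S);st=get_state();x,y,_=st["eef_pos"]
    cv2.imwrite(f"pics/side_{st['t']:.2f}.png",S["color"])
    k=(np.hypot(P[:,0]-x,P[:,1]-y)<.08)&(P[:,2]>.006);Q=P[k]
    for lo in np.arange(0,.2,.005):
        q=Q[(Q[:,2]>lo)&(Q[:,2]<=lo+.005)]
        if len(q):print(round(lo,3),len(q),np.round(q.min(0),3),np.round(q.max(0),3))
    print(st)
E
python3 -c "
from h import *
low()"
```

```text
0.05 40 [ 0.495 -0.249  0.051] [ 0.54  -0.236  0.055]
0.055 27 [ 0.499 -0.249  0.055] [ 0.538 -0.237  0.058]
0.095 4 [ 0.493 -0.179  0.097] [ 0.507 -0.176  0.1  ]
0.1 13 [ 0.494 -0.183  0.101] [ 0.512 -0.171  0.105]
0.105 26 [ 0.483 -0.182  0.105] [ 0.512 -0.169  0.11 ]
0.11 23 [ 0.485 -0.184  0.11 ] [ 0.512 -0.172  0.115]
0.115 28 [ 0.484 -0.183  0.115] [ 0.513 -0.171  0.12 ]
0.12 29 [ 0.483 -0.184  0.12 ] [ 0.511 -0.17   0.125]
0.125 23 [ 0.487 -0.182  0.125] [ 0.512 -0.173  0.13 ]
0.13 20 [ 0.487 -0.183  0.131] [ 0.506 -0.17   0.135]
0.135 24 [ 0.482 -0.185  0.135] [ 0.516 -0.164  0.14 ]
0.14 55 [ 0.475 -0.19   0.14 ] [ 0.53  -0.162  0.145]
0.145 87 [ 0.47  -0.193  0.145] [ 0.534 -0.152  0.15 ]
0.15 134 [ 0.466 -0.194  0.15 ] [ 0.538 -0.149  0.155]
0.155 60 [ 0.462 -0.195  0.155] [ 0.54 -0.15  0.16]
0.16 65 [ 0.461 -0.196  0.16 ] [ 0.544 -0.152  0.165]
0.165 93 [ 0.455 -0.198  0.165] [ 0.55  -0.152  0.17 ]
0.17 101 [ 0.45  -0.199  0.17 ] [ 0.555 -0.15   0.175]
0.175 78 [ 0.447 -0.2    0.175] [ 0.555 -0.16   0.18 ]
0.18 126 [ 0.437 -0.202  0.18 ] [ 0.559 -0.157  0.185]
0.185 163 [ 0.438 -0.202  0.185] [ 0.559 -0.142  0.19 ]
0.19 143 [ 0.438 -0.202  0.19 ] [ 0.557 -0.141  0.195]
0.195 122 [ 0.449 -0.195  0.195] [ 0.545 -0.153  0.2  ]
{'t': 5.2167, 'qpos': array([-4.92641855e-01,  2.58870249e-01,  1.77964156e+00, -8.67100066e-06,
        1.10501245e+00, -8.31454089e-01]), 'joint_vel': array([-0.00097746, -0.00534387, -0.00468865, -0.00052791,  0.0011554 ,
       -0.00020223]), 'tau': array([-1.70848455e-02, -3.61403024e+01, -2.47570181e+01, -1.55307214e-03,
        1.04535089e-02, -1.77179700e-06]), 'eef_pos': array([ 0.49838435, -0.16969499,  0.09470238]), 'orientation': array([-1.81400132e+00, -2.56260974e+00,  3.85152013e-04]), 'contact_force': array([ 0.4440147 ,  0.55621694, -0.4746045 ]), 'wrist_torque': array([ 0.00747502,  0.0002171 , -0.0394848 ]), 'width': -0.0001768494506944165}
```

Emit:
step_arm(
  increments=[
    {"jaw": 0,"dp": [62,-210,10],"rotation": [0,0,-2]},
    {"jaw": 0,"dp": [62,-210,10],"rotation": [0,0,-2]},
    {"jaw": 0,"dp": [62,-210,10],"rotation": [0,0,-2]},
    {"jaw": 0,"dp": [62,-210,10],"rotation": [0,0,-2]},
    {"jaw": 0,"dp": [62,-210,10],"rotation": [0,0,-2]},
    {"jaw": 0,"dp": [62,-210,10],"rotation": [0,0,-2]},
    {"jaw": 0,"dp": [62,-210,10],"rotation": [0,0,-2]},
    {"jaw": 0,"dp": [62,-210,10],"rotation": [0,0,-2]},
  ],
)

```text
t: 5.88
eef_pos: [0.5604, -0.3796, 0.1047]
orientation: [-1.859, -2.529, -0.001]
contact_force: [-0.8, -0.1, 0.1]
width: 0.0852
```

Emit:
step_arm(
  increments=[
    {"jaw": 0,"dp": [0,0,-30],"rotation": [0,0,0]},
    {"jaw": 0,"dp": [0,0,-55],"rotation": [0,0,0]},
    {"jaw": 0,"dp": [0,0,-75],"rotation": [0,0,0]},
    {"jaw": 0,"dp": [0,0,-90],"rotation": [0,0,0]},
    {"jaw": 0,"dp": [0,0,-90],"rotation": [0,0,0]},
    {"jaw": 0,"dp": [0,0,-90],"rotation": [0,0,0]},
  ],
)

```text
t: 6.38
eef_pos: [0.5603, -0.3779, 0.0147]
orientation: [-1.856, -2.531, -0.001]
contact_force: [-0.3, 0.2, 1.1]
width: 0.0854
```

```bash
python3 -c "
from h import *
low()" | grep -v '^0.1'; ls pics|tail -3
```

```text
0.005 16 [ 0.515 -0.355  0.007] [ 0.566 -0.346  0.01 ]
0.01 8 [ 0.515 -0.356  0.01 ] [ 0.558 -0.35   0.015]
0.025 3 [ 0.532 -0.358  0.026] [ 0.534 -0.356  0.029]
0.03 12 [ 0.516 -0.402  0.031] [ 0.604 -0.359  0.035]
0.035 18 [ 0.511 -0.403  0.036] [ 0.613 -0.362  0.04 ]
0.04 28 [ 0.505 -0.404  0.04 ] [ 0.615 -0.363  0.045]
0.045 29 [ 0.505 -0.403  0.045] [ 0.614 -0.364  0.05 ]
0.05 507 [ 0.494 -0.459  0.05 ] [ 0.63  -0.314  0.055]
0.055 656 [ 0.493 -0.459  0.055] [ 0.628 -0.314  0.06 ]
0.06 18 [ 0.508 -0.403  0.06 ] [ 0.61  -0.37   0.065]
0.065 16 [ 0.508 -0.405  0.065] [ 0.618 -0.367  0.07 ]
0.07 23 [ 0.505 -0.407  0.071] [ 0.621 -0.366  0.075]
0.075 83 [ 0.494 -0.412  0.075] [ 0.633 -0.354  0.08 ]
0.08 185 [ 0.487 -0.412  0.08 ] [ 0.634 -0.352  0.085]
0.085 87 [ 0.488 -0.413  0.085] [ 0.632 -0.354  0.09 ]
0.09 103 [ 0.488 -0.412  0.09 ] [ 0.632 -0.365  0.095]
0.095 128 [ 0.488 -0.411  0.095] [ 0.632 -0.367  0.1  ]
{'t': 6.4333, 'qpos': array([-7.21669520e-01,  6.38884096e-01,  1.40897530e+00,  1.26185409e-04,
        1.09334318e+00, -1.02678592e+00]), 'joint_vel': array([-0.00773565, -0.02141348, -0.03132957, -0.00100201, -0.00351836,
       -0.00090343]), 'tau': array([ 1.17604486e-01, -4.94606173e+01, -2.33785343e+01,  4.38486735e-03,
        8.84902943e-02,  9.08162838e-04]), 'eef_pos': array([ 0.56148192, -0.37924556,  0.0163607 ]), 'orientation': array([1.85789232e+00, 2.53285154e+00, 1.20995278e-04]), 'contact_force': array([ 0.39000333,  0.6107196 , -0.37397979]), 'wrist_torque': array([-0.00762009,  0.03667044,  0.00628817]), 'width': 0.08498113786074935}
top_4.20.png
top_4.35.png
v1.png
```

Emit:
step_arm(
  increments=[
    {"jaw": 0,"dp": [0,0,-11],"rotation": [0,0,0]},
    {"jaw": 0,"dp": [-3,9.5,-11],"rotation": [0,0,0]},
    {"jaw": 0,"dp": [-6.1,19.1,-11],"rotation": [0,0,0]},
    {"jaw": 0,"dp": [-8.5,26.7,-11],"rotation": [0,0,0]},
    {"jaw": 0,"dp": [-10.9,34.3,-11],"rotation": [0,0,0]},
    {"jaw": 0,"dp": [-13.4,42,-11],"rotation": [0,0,0]},
    {"jaw": 0,"dp": [-16.4,51.5,-11],"rotation": [0,0,0]},
    {"jaw": 0,"dp": [-19.5,61,-11],"rotation": [0,0,0]},
    {"jaw": 0,"dp": [-22.5,70.5,-11],"rotation": [0,0,0]},
  ],
)

```text
t: 7.18
eef_pos: [0.5387, -0.3091, 0.0052]
orientation: [1.859, 2.531, -0.0]
contact_force: [0.4, -2.9, 0.3]
width: 0.0853
```

```bash
python3 -c "
from h import *
tin(.522,-.26);print(get_state()['contact_force'])"
```

```text
top 426 circ 0.5219331979751587 -0.2562447190284729 0.061047088354825974
0.96 [381.7, 242.4, 417.5, 278.7]
0.75 [451.0, 214.7, 498.0, 256.5]
0.68 [389.0, 191.4, 421.1, 221.0]
side 510 circ 0.5195389986038208 -0.2587532699108124 0.061129529029130936
[ 0.53808621 -0.30798586  0.00459593] 7.3333
[ 0.34382102 -0.35174902 -0.24903243]
```

Emit:
step_arm(
  increments=[
    {"jaw": 0,"dp": [-2,7,0],"rotation": [0,0,0]},
    {"jaw": 0,"dp": [-5,16,0],"rotation": [0,0,0]},
    {"jaw": 0,"dp": [-8.4,26.7,0],"rotation": [0,0,0]},
    {"jaw": 0,"dp": [-12,38.2,0],"rotation": [0,0,0]},
    {"jaw": 0,"dp": [-15.7,49.6,0],"rotation": [0,0,0]},
    {"jaw": 0,"dp": [-19.3,61,0],"rotation": [0,0,0]},
    {"jaw": 0,"dp": [-22.9,72.5,0],"rotation": [0,0,0]},
    {"jaw": 0,"dp": [-26.5,84,0],"rotation": [0,0,0]},
    {"jaw": 0,"dp": [-30.1,95.4,0],"rotation": [0,0,0]},
    {"jaw": 0,"dp": [-33.7,106.8,0],"rotation": [0,0,0]},
  ],
)

```text
t: 8.17
eef_pos: [0.5047, -0.2017, 0.0049]
orientation: [1.859, 2.532, -0.0]
contact_force: [0.9, -4.3, 2.0]
width: 0.0853
```

Emit:
step_arm(
  increments=[
    {"jaw": 0,"dp": [-3.6,11.4,0],"rotation": [0,0,0]},
    {"jaw": 0,"dp": [-7.2,22.9,0],"rotation": [0,0,0]},
    {"jaw": 0,"dp": [-10.8,34.3,0],"rotation": [0,0,0]},
    {"jaw": 0,"dp": [-14.4,45.8,0],"rotation": [0,0,0]},
    {"jaw": 0,"dp": [-18,57.2,0],"rotation": [0,0,0]},
    {"jaw": 0,"dp": [-21.5,68,0],"rotation": [0,0,0]},
    {"jaw": 0,"dp": [-24.5,77.5,0],"rotation": [0,0,0]},
    {"jaw": 0,"dp": [-26,82,0],"rotation": [0,0,0]},
    {"jaw": 0,"dp": [-26,82,0],"rotation": [0,0,0]},
  ],
)

```text
t: 8.92
eef_pos: [0.4779, -0.1189, 0.0044]
orientation: [-1.857, -2.531, -0.001]
contact_force: [-0.8, -0.7, 0.5]
width: 0.0855
```

```bash
python3 -c "
from h import *
tin(.46,-.068);print(get_state()['contact_force'])"
```

```text
top 465 circ 0.46280574798583984 -0.06458060443401337 0.06055073067545891
0.97 [389.6, 188.9, 421.4, 221.9]
0.82 [315.5, 262.9, 349.9, 303.4]
0.75 [453.1, 215.1, 498.9, 255.8]
0.3 [261.7, 171.3, 289.3, 198.7]
side 383 circ 0.4599713683128357 -0.06996586918830872 0.062000397592782974
[ 0.47758404 -0.11972815  0.00386574] 9.0667
[ 0.10568682 -0.3140278   0.16902515]
```

Emit:
step_arm(
  increments=[
    {"jaw": 0,"dp": [-2,6,0],"rotation": [0,0,0]},
    {"jaw": 0,"dp": [-5,14,0],"rotation": [0,0,0]},
    {"jaw": 0,"dp": [-8,23,0],"rotation": [0,0,0]},
    {"jaw": 0,"dp": [-11,32,0],"rotation": [0,0,0]},
    {"jaw": 0,"dp": [-13,40,0],"rotation": [0,0,0]},
    {"jaw": 0,"dp": [-15,44,0],"rotation": [0,0,0]},
    {"jaw": 0,"dp": [-15,45,0],"rotation": [0,0,0]},
    {"jaw": 0,"dp": [-15,45,0],"rotation": [0,0,0]},
  ],
)

```text
t: 9.73
eef_pos: [0.4632, -0.0748, 0.0046]
orientation: [-1.858, -2.532, 0.0]
contact_force: [0.3, -0.2, -1.1]
width: 0.0854
```

Emit:
step_arm(
  increments=[
    {"jaw": 0,"dp": [6,-18,0],"rotation": [0,0,0]},
    {"jaw": 0,"dp": [14,-44,0],"rotation": [0,0,0]},
    {"jaw": 0,"dp": [22,-72,0],"rotation": [0,0,0]},
    {"jaw": 0,"dp": [22,-72,30],"rotation": [0,0,0]},
    {"jaw": 0,"dp": [22,-72,70],"rotation": [0,0,0]},
    {"jaw": 0,"dp": [22,-72,110],"rotation": [0,0,0]},
    {"jaw": 0,"dp": [22,-72,150],"rotation": [0,0,0]},
    {"jaw": 0,"dp": [22,-72,190],"rotation": [0,0,0]},
    {"jaw": 0,"dp": [22,-72,230],"rotation": [0,0,0]},
    {"jaw": 0,"dp": [22,-72,270],"rotation": [0,0,0]},
  ],
)

```text
t: 10.57
eef_pos: [0.4855, -0.1475, 0.2769]
orientation: [1.86, 2.532, 0.001]
contact_force: [0.6, -0.3, 0.0]
width: 0.0859
```

```bash
python3 - <<'E'
from h import *
tin(.446,-.023)
S=vision.snapshot("side")
hsv=cv2.cvtColor(S["color"],cv2.COLOR_BGR2HSV)
m=cv2.inRange(hsv,(18,90,90),(38,255,255))>0
P,u,v=pts(S,m);k=(abs(P[:,2])<.01)&(np.hypot(P[:,0]-.446,P[:,1]+.023)<.11);Q=P[k];print(len(Q))
A=np.c_[Q[:,:2],np.ones(len(Q))];x=np.linalg.lstsq(A,(Q[:,:2]**2).sum(1),rcond=None)[0];print(x[:2]/2)
a=S["color"][100:340,180:420];cv2.imwrite("pics/v2.png",cv2.resize(a,None,fx=2.4,fy=2.4))
# plates: red pixels
m=(cv2.inRange(hsv,(0,130,60),(8,255,255))|cv2.inRange(hsv,(172,130,60),(180,255,255)))>0
P,u,v=pts(S,m);k=(np.hypot(P[:,0]-.488,P[:,1]-.21)<.06)&(P[:,2]>.13);Q=P[k]
n=Q[Q[:,0]>.488];o=Q[Q[:,0]<.488]
for q in(o,n):print(len(q),np.round(q.min(0),3),np.round(np.median(q,0),3),np.round(q.max(0),3))
E
```

```text
top 745 circ 0.44784781336784363 -0.02090022899210453 0.060519345104694366
0.94 [451.3, 218.1, 497.2, 256.9]
0.89 [299.4, 267.4, 340.9, 309.4]
0.84 [390.9, 190.0, 423.6, 223.0]
0.54 [223.2, 248.2, 354.4, 326.0]
side 1081 circ 0.4454303979873657 -0.025921562686562538 0.06223632022738457
[ 0.48841041 -0.14889774  0.2798158 ] 10.7167
423
[ 0.44501205 -0.01968202]Traceback (most recent call last):
  File "<stdin>", line 13, in <module>
    return umr_minimum(a, axis, None, out, keepdims, initial, where)
ValueError: zero-size array to reduction operation minimum which has no identity
```

View pics/v2.png

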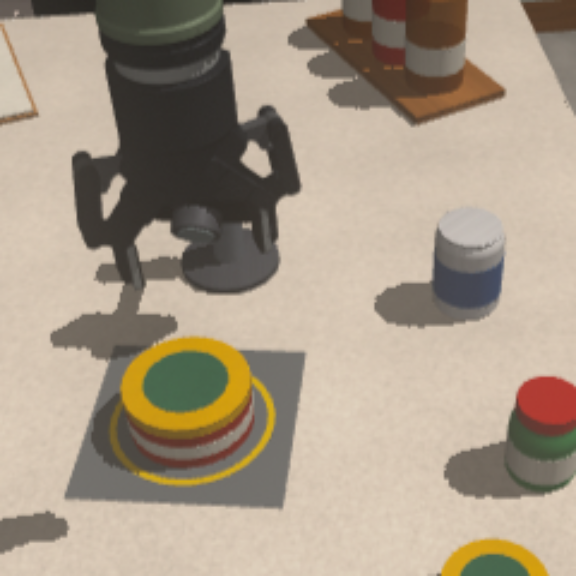

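```bash
python3 - <<'E'
from h import *
for c in("top","side"):
    S=dict(np.load(f"{c}0.npz"));hsv=cv2.cvtColor(S["color"],cv2.COLOR_BGR2HSV)
    P,u,v=pts(S);g=S["color"][v,u].astype(int);
    k=(abs(P[:,2])<.01)&(np.abs(P[:,:2]-[.446,-.023]).max(1)<.14)&(hsv[v,u,1]<60)&(hsv[v,u,2]<110)
    M=np.zeros((480,640),np.uint8);M[v[k],u[k]]=1;M=cv2.morphologyEx(M,cv2.MORPH_OPEN,np.ones((3,3)))
    M=(cv2.connectedComponentsWithStats(M)[1]);Q=P[k];l=M[v[k],u[k]];b=np.bincount(l[l>0]).argmax()
    print(c,cv2.minAreaRect((Q[l==b][:,:2]*1000).astype(np.float32)))
    m=(cv2.inRange(hsv,(0,130,50),(9,255,255))|cv2.inRange(hsv,(171,130,50),(180,255,255)))>0
    P,u,v=pts(S,m);k=(np.hypot(P[:,0]-.488,P[:,1]-.213)<.05)&(P[:,2]>.13);Q=P[k]
    for q in(Q[Q[:,0]<.488],Q[Q[:,0]>=.488]):
        if len(q):print(len(q),np.round(q.min(0),3),np.round(np.median(q,0),3),np.round(q.max(0),3))
    P,u,v=pts(S,S["depth"]>0);k=(np.hypot(P[:,0]-.488,P[:,1]-.213)<.08)&(P[:,2]>.19)
    print("tall",np.round(np.c_[P[k].min(0),P[k].max(0)],3).tolist())
E
```

```text
top ((420.2764587402344, -1.454315185546875), (231.86672973632812, 260.3780212402344), 80.13707733154297)
36 [0.469 0.203 0.182] [0.474 0.217 0.198] [0.479 0.231 0.206]
34 [0.498 0.198 0.183] [0.503 0.211 0.197] [0.508 0.224 0.205]
tall [[0.469, 0.508], [0.198, 0.231], [0.191, 0.208]]
side ((444.62115478515625, -15.415290832519531), (90.20960235595703, 125.17037963867188), 6.020904064178467)
47 [0.467 0.195 0.156] [0.471 0.201 0.193] [0.478 0.229 0.199]
84 [0.497 0.191 0.156] [0.502 0.198 0.182] [0.507 0.222 0.199]
tall [[0.468, 0.507], [0.192, 0.229], [0.19, 0.202]]
```

Emit:
step_arm(
  increments=[
    {"jaw": 0,"dp": [0,361,0],"rotation": [0,0,-27.5]},
    {"jaw": 0,"dp": [0,361,0],"rotation": [0,0,-27.5]},
    {"jaw": 0,"dp": [0,361,0],"rotation": [0,0,-27.5]},
    {"jaw": 0,"dp": [0,361,0],"rotation": [0,0,-27.5]},
    {"jaw": 0,"dp": [0,361,0],"rotation": [0,0,-27.5]},
    {"jaw": 0,"dp": [0,361,0],"rotation": [0,0,-27.5]},
    {"jaw": 0,"dp": [0,361,0],"rotation": [0,0,-27.5]},
    {"jaw": 0,"dp": [0,361,0],"rotation": [0,0,-27.5]},
    {"jaw": 0,"dp": [0,361,0],"rotation": [0,0,-27.5]},
    {"jaw": 0,"dp": [0,361,0],"rotation": [0,0,-27.5]},
  ],
)

```text
t: 11.6
eef_pos: [0.4834, 0.2191, 0.272]
orientation: [-2.397, -2.022, 0.004]
contact_force: [-0.7, -0.3, 0.4]
width: 0.0852
```

```bash
python3 -c "
from h import *
low()
S=vision.snapshot('side');P,u,v=pts(S);x,y,z=get_state()['eef_pos']
k=(np.hypot(P[:,0]-x,P[:,1]-y)<.09)&(P[:,2]>.19);Q=P[k]
for lo in np.arange(.19,.39,.01):
    q=Q[(Q[:,2]>lo)&(Q[:,2]<=lo+.01)]
    if len(q):print(round(lo,3),len(q),np.round(q.min(0),3),np.round(q.max(0),3))
a=S['color'][30:280,150:400];cv2.imwrite('pics/v3.png',cv2.resize(a,None,fx=2.3,fy=2.3))
" | grep -v "^0.[01]"
```

```text
{'t': 11.65, 'qpos': array([2.57350226e-01, 8.25628100e-02, 1.59256303e+00, 1.58439594e-03,
       1.47131729e+00, 4.27045217e-01]), 'joint_vel': array([-0.07400751, -0.02161978,  0.02427236, -0.04522012,  0.01200097,
       -0.039683  ]), 'tau': array([  0.81147887, -33.95479202, -30.14912724,   0.1190486 ,
         0.03516063,   0.15781671]), 'eef_pos': array([0.48376901, 0.21697617, 0.27193738]), 'orientation': array([-2.39918794, -2.02273682,  0.00581476]), 'contact_force': array([ 0.22199604,  0.01739019, -0.38260145]), 'wrist_torque': array([-0.01671083, -0.03062217,  0.00139702]), 'width': 0.08518961178880126}
0.2 23 [0.48  0.193 0.2  ] [0.493 0.225 0.202]
0.28 7 [0.434 0.196 0.285] [0.531 0.226 0.29 ]
0.29 46 [0.428 0.196 0.29 ] [0.539 0.234 0.3  ]
0.3 67 [0.426 0.196 0.3  ] [0.537 0.237 0.309]
0.31 63 [0.426 0.196 0.31 ] [0.538 0.232 0.32 ]
0.32 56 [0.424 0.193 0.32 ] [0.543 0.235 0.329]
0.33 150 [0.408 0.191 0.33 ] [0.558 0.236 0.34 ]
0.34 179 [0.409 0.189 0.34 ] [0.556 0.237 0.35 ]
0.35 259 [0.41  0.191 0.35 ] [0.556 0.238 0.36 ]
0.36 208 [0.412 0.191 0.36 ] [0.555 0.237 0.37 ]
0.37 267 [0.413 0.19  0.37 ] [0.554 0.224 0.38 ]
0.38 349 [0.413 0.19  0.38 ] [0.552 0.235 0.39 ]
```

View pics/v3.png

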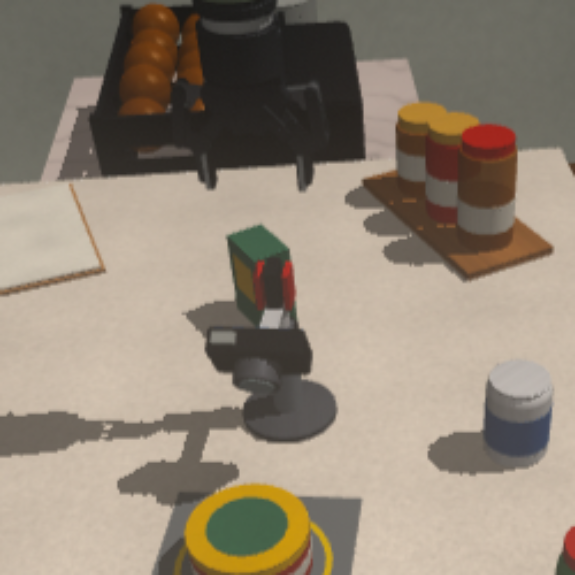

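Emit:
step_arm(
  increments=[
    {"jaw": 0,"dp": [0,0,-20],"rotation": [0,0,0]},
    {"jaw": 0,"dp": [0,0,-20],"rotation": [0,0,0]},
    {"jaw": 0,"dp": [0,0,-20],"rotation": [0,0,0]},
    {"jaw": 0,"dp": [0,0,-20],"rotation": [0,0,0]},
  ],
)

```text
t: 12.03
eef_pos: [0.4858, 0.212, 0.2543]
orientation: [-2.41, -2.015, 0.002]
contact_force: [-0.4, 0.2, 0.2]
width: 0.0854
```

Emit:
step_arm(
  increments=[
    {"jaw": 0,"dp": [2,1.5,-25],"rotation": [0,0,0]},
    {"jaw": 0,"dp": [2,1.5,-50],"rotation": [0,0,0]},
    {"jaw": 0,"dp": [2,1.5,-75],"rotation": [0,0,0]},
    {"jaw": 0,"dp": [2,1.5,-90],"rotation": [0,0,0]},
    {"jaw": 0,"dp": [2,1.5,-101],"rotation": [0,0,0]},
    {"jaw": 0,"dp": [2,1.5,-101],"rotation": [0,0,0]},
    {"jaw": 0,"dp": [2,1.5,-101],"rotation": [0,0,0]},
  ],
)

```text
t: 12.62
eef_pos: [0.4883, 0.2144, 0.1542]
orientation: [2.409, 2.017, 0.0]
contact_force: [0.3, -0.4, -0.2]
width: 0.0857
```

```bash
python3 -c "
from h import *
print(get_state())
S=vision.snapshot('side');a=S['color'][110:260,180:340];a=cv2.resize(a,None,fx=3.2,fy=3.2,interpolation=cv2.INTER_CUBIC)
cv2.imwrite('pics/v4.png',a)
P,u,v=pts(S);x,y,z=get_state()['eef_pos']
k=(np.hypot(P[:,0]-x,P[:,1]-y)<.09)&(P[:,2]>.12)&(P[:,2]<.26);Q=P[k]
for lo in np.arange(.12,.26,.01):
    q=Q[(Q[:,2]>lo)&(Q[:,2]<=lo+.01)]
    if len(q):print(round(lo,3),len(q),np.round(q.min(0),3),np.round(q.max(0),3))
"
```

```text
{'t': 12.6167, 'qpos': array([ 2.51408191e-01,  1.92971465e-01,  1.72047138e+00, -1.94272526e-05,
        1.22781533e+00,  4.28215399e-01]), 'joint_vel': array([ 0.00510676, -0.0192248 , -0.02870241,  0.00075295, -0.00216665,
        0.00133462]), 'tau': array([-3.39536229e-02, -3.44790709e+01, -2.60160881e+01, -3.76238662e-03,
        3.39286763e-02, -7.80452647e-04]), 'eef_pos': array([0.48831868, 0.21441277, 0.1541687 ]), 'orientation': array([2.40876455e+00, 2.01654359e+00, 4.61678419e-04]), 'contact_force': array([ 0.29236806, -0.35998831, -0.215626  ]), 'wrist_torque': array([0.01745881, 0.0351736 , 0.01764093]), 'width': 0.08569549602217755}
0.12 24 [0.49  0.2   0.122] [0.507 0.225 0.13 ]
0.13 12 [0.49  0.202 0.13 ] [0.498 0.21  0.139]
0.14 8 [0.494 0.201 0.141] [0.499 0.211 0.149]
0.15 105 [0.466 0.158 0.15 ] [0.508 0.218 0.16 ]
0.16 60 [0.467 0.19  0.16 ] [0.506 0.215 0.17 ]
0.17 95 [0.432 0.191 0.17 ] [0.538 0.229 0.18 ]
0.18 116 [0.431 0.192 0.18 ] [0.542 0.229 0.19 ]
0.19 160 [0.431 0.192 0.19 ] [0.543 0.232 0.2  ]
0.2 71 [0.43  0.193 0.2  ] [0.543 0.233 0.21 ]
0.21 86 [0.414 0.188 0.211] [0.558 0.227 0.22 ]
0.22 167 [0.412 0.185 0.22 ] [0.562 0.238 0.23 ]
0.23 205 [0.414 0.188 0.23 ] [0.56  0.238 0.24 ]
0.24 159 [0.415 0.187 0.24 ] [0.558 0.233 0.25 ]
0.25 209 [0.417 0.187 0.25 ] [0.558 0.221 0.26 ]
```

View pics/v4.png

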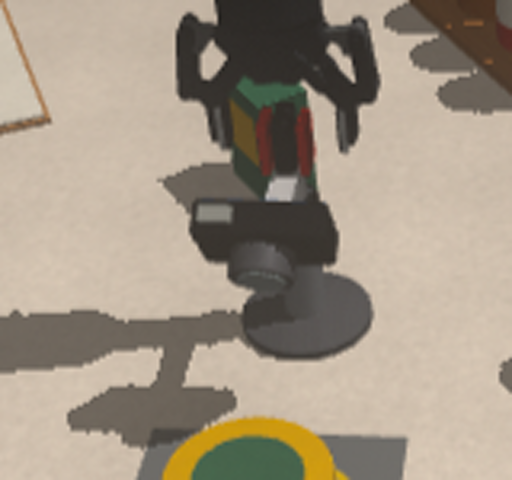

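The open fingers straddle both red plates (crop x 215 and 345, plates at 265 and 305), centred, with tips at z≈0.17. Now closing.

Emit:
step_arm(
  increments=[
    {"jaw": 1,"dp": [0,0,0],"rotation": [0,0,0]},
    {"jaw": 1,"dp": [0,0,0],"rotation": [0,0,0]},
    {"jaw": 1,"dp": [0,0,0],"rotation": [0,0,0]},
    {"jaw": 1,"dp": [0,0,0],"rotation": [0,0,0]},
    {"jaw": 1,"dp": [0,0,0],"rotation": [0,0,0]},
    {"jaw": 1,"dp": [0,0,0],"rotation": [0,0,0]},
    {"jaw": 1,"dp": [0,0,0],"rotation": [0,0,0]},
    {"jaw": 1,"dp": [0,0,0],"rotation": [0,0,0]},
    {"jaw": 1,"dp": [0,0,0],"rotation": [0,0,0]},
    {"jaw": 1,"dp": [0,0,0],"rotation": [0,0,0]},
  ],
)

```text
t: 13.5
eef_pos: [0.4889, 0.215, 0.1553]
orientation: [2.407, 2.017, 0.003]
contact_force: [-0.4, -0.4, 5.8]
width: 0.0242
```

Emit:
step_arm(
  increments=[
    {"jaw": 1,"dp": [0,0,5],"rotation": [0,0,0]},
    {"jaw": 1,"dp": [0,0,10],"rotation": [0,0,0]},
    {"jaw": 1,"dp": [0,0,15],"rotation": [0,0,0]},
    {"jaw": 1,"dp": [0,0,20],"rotation": [0,0,0]},
    {"jaw": 1,"dp": [0,0,20],"rotation": [0,0,0]},
  ],
)

```text
t: 13.92
eef_pos: [0.4888, 0.215, 0.174]
orientation: [2.407, 2.017, 0.003]
contact_force: [4.8, 1.1, -4.8]
width: 0.0244
```

Emit:
step_arm(
  increments=[
    {"jaw": 1,"dp": [0,0,10],"rotation": [0,0,0]},
    {"jaw": 1,"dp": [0,0,20],"rotation": [0,0,0]},
    {"jaw": 1,"dp": [0,0,30],"rotation": [0,0,0]},
    {"jaw": 1,"dp": [0,0,40],"rotation": [0,0,0]},
    {"jaw": 1,"dp": [0,0,50],"rotation": [0,0,0]},
    {"jaw": 1,"dp": [0,0,60],"rotation": [0,0,0]},
    {"jaw": 1,"dp": [0,0,70],"rotation": [0,0,0]},
    {"jaw": 1,"dp": [0,0,77],"rotation": [0,0,0]},
    {"jaw": 1,"dp": [0,0,82],"rotation": [0,0,0]},
    {"jaw": 1,"dp": [0,0,82],"rotation": [0,0,0]},
  ],
)

```text
t: 14.75
eef_pos: [0.4888, 0.215, 0.256]
orientation: [2.407, 2.017, 0.003]
contact_force: [5.6, 0.7, -4.9]
width: 0.0243
```

Emit:
step_arm(
  increments=[
    {"jaw": 1,"dp": [0,0,2],"rotation": [0,0,0]},
    {"jaw": 1,"dp": [0,0,4],"rotation": [0,0,0]},
    {"jaw": 1,"dp": [0,0,6],"rotation": [0,0,0]},
    {"jaw": 1,"dp": [0,0,6],"rotation": [0,0,0]},
  ],
)

```text
t: 15.08
eef_pos: [0.4888, 0.215, 0.2611]
orientation: [2.407, 2.017, 0.003]
contact_force: [6.0, 0.9, -4.9]
width: 0.0243
```

Emit:
step_arm(
  increments=[
    {"jaw": 1,"dp": [0,0,2],"rotation": [0,0,0]},
    {"jaw": 1,"dp": [0,0,4],"rotation": [0,0,0]},
    {"jaw": 1,"dp": [0,0,4],"rotation": [0,0,0]},
  ],
)

```text
t: 15.33
eef_pos: [0.4888, 0.215, 0.265]
orientation: [2.407, 2.017, 0.003]
contact_force: [6.2, 0.9, -4.9]
width: 0.0242
```

Emit:
step_arm(
  increments=[
    {"jaw": 1,"dp": [0,0,1],"rotation": [0,0,0]},
    {"jaw": 1,"dp": [0,0,2],"rotation": [0,0,0]},
    {"jaw": 1,"dp": [0,0,2],"rotation": [0,0,0]},
    {"jaw": 1,"dp": [0,0,2],"rotation": [0,0,0]},
  ],
)

```text
t: 15.67
eef_pos: [0.4887, 0.2149, 0.2654]
orientation: [2.408, 2.017, 0.002]
contact_force: [8.7, 1.6, -10.3]
width: 0.0241
```

```bash
python3 -c "
from h import *
print(get_state()['contact_force'])
S=vision.snapshot('side');a=S['color'][60:310,160:400];a=cv2.resize(a,None,fx=2.3,fy=2.3,interpolation=cv2.INTER_CUBIC)
cv2.imwrite('pics/v5.png',a)
for m in models.masks_of('side','tea_box')[:1]:print(m['box'])
tin(.446,-.023)
"
```

```text
[  8.65299794   1.57606168 -10.31542472]
[252.2, 156.4, 276.1, 173.0]
top 774 circ 0.44772523641586304 -0.02092292718589306 0.06055239215493202
0.81 [452.9, 216.7, 497.3, 256.0]
0.78 [302.0, 267.8, 338.9, 307.0]
0.57 [389.8, 188.1, 420.7, 222.6]
side 1081 circ 0.44771310687065125 -0.025494666770100594 0.06247441843152046
[0.48871906 0.21494844 0.26542353] 15.9167
```

View pics/v5.png

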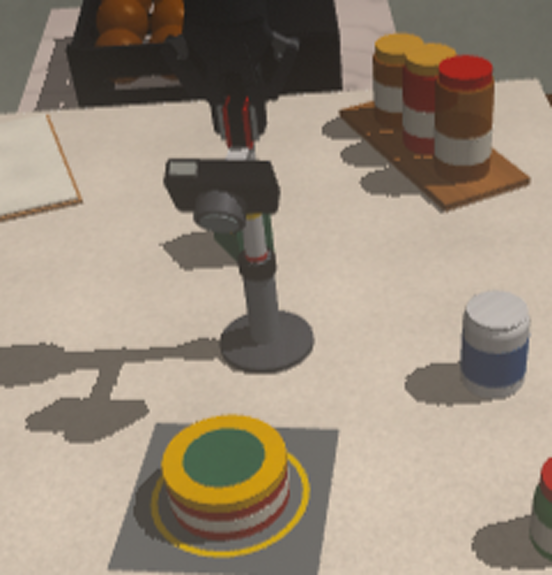

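At the stop: the downward force rose to 10 N, TCP travel is 110 mm, and the red band shows above the collar at (255,258). I'll hold briefly and hand in.

Emit:
step_arm(
  increments=[
    {"jaw": 1,"dp": [0,0,0],"rotation": [0,0,0]},
    {"jaw": 1,"dp": [0,0,0],"rotation": [0,0,0]},
    {"jaw": 1,"dp": [0,0,0],"rotation": [0,0,0]},
    {"jaw": 1,"dp": [0,0,0],"rotation": [0,0,0]},
  ],
)

```text
t: 16.25
eef_pos: [0.4887, 0.2149, 0.2654]
orientation: [2.408, 2.017, 0.002]
contact_force: [8.5, 1.4, -9.9]
width: 0.0241
```

```bash
python3 -c "
from h import *
s=get_state();print(s['t'],s['eef_pos'],s['contact_force'],s['width']);print(hand_in())"
```

```text
16.25 [0.48872861 0.21491557 0.26542912] [ 8.46785765  1.35628671 -9.85441543] 0.024073107662532574
the job is handed in; nothing more can be done
None
```

The tin stands in the yellow ring and the mast is held at its second stop by the squeezed grip. I handed the job in at 16.25 s; it gave no verdict.

- **Tin:** I pushed the large yellow-lidded tin with the open fingers cradling it. The last camera check put its centre within about 4 mm of the ring's centre, and it looks upright.
- **Mast:** I squeezed the red plates with the mast down (opening 24 mm) and pulled it up in one go. The TCP rose 110 mm, the downward force went from 5 to 10 N at the end stop, and the red band shows above the collar. The arm was still, pulling lightly against the stop.
- **Failed first push:** the fingertips skimmed over the lid and moved the tin about 10 mm. In the pictures the fingers were about 25 mm higher than the reported tool height implied, so I corrected for that and pushed again.
- **Smaller disagreements:** the gripper reads 24 mm where the description says 26 mm for squeezed plates. There is also a steady sideways force of about 8.5 N on the held grip.
- **Jar, can and tea box:** nothing touched them that I know of. I did not re-measure them: the can looks undisturbed in the last picture, but the jar and tea box were only partly in view.

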